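# Clamp a watch under the over-centre fixture clamp

### The job

The watch head with its newly fitted crystal sits in its round green holder on the clamping fixture. Push the holder with the fingertips across the plate and fully home into the black V-stop, touching both of its faces, then push the clamp's blue lever over and down, past its dead point, until it snaps into lock and the black pad holds the crystal. Only push: never lift the holder, leave everything else on the bench where it is, and finish with the hand clear.

Things in the scene. Friction and masses are not known exactly. Their poses are not given: they have to be found in the camera images.
- fixture: Fixed aluminium plate 235 x 100 x 12 mm on a 2 mm mat, with black V-stop and steel toggle clamp. Origin: on the plate's underside, right below where the holder's centre is when home. +x: from the clamp to the V's open mouth (the holder is pushed towards -x); z up. Plate: x -135 to +100, y -50 to +50, top z = 12 mm. The 90-degree V, 10 mm high on the plate, has faces 30 mm from the home centre.
- pad_open (a point): Where the pad is when the clamp stands fully open, fixed to the fixture. The raised clamp bar stands behind it (x -50 to -85 mm in the fixture's frame), up to 125 mm above the mat; with the lever starting at 0.2 the pad is up to 12 mm nearer the V and lower. Above the home position and in front of it the space is free.
- watch: Loose steel watch head (40 mm wide, white dial, no strap) in a round sage-green holder 60 mm in diameter, 12 mm high; one rigid piece, 0.08 to 0.15 kg. The crystal is 22 mm above the holder's underside. Origin: centre of the holder's underside, z up. It starts on the plate before the V and slides (friction about 0.6). Home: x and y within 3 mm of the fixture's origin.
- clamp_lever (a joint): Lever angle in rad: 0 = open, upright; grows as it is pushed towards the fixture's -x side and down. Starts at 0 to 0.2. From about 0.5 it sinks by its own weight until the pad meets the crystal at about 1.1. Dead point about 1.38, locked stop 1.54 (lever nearly level). Let go before the dead point it springs back to 1.1; past it, it snaps to the stop. Push at the grip: 1 N at first, 4 to 8 N at 1.2.
- lever_pivot (a point): The lever's hinge axis, fixed to the fixture at x = -98, y = 0, z = 58 mm in its frame; it runs along the fixture's y. A point of the lever's centre line at distance d (mm) from it lies, at joint value q, at x = -98 - d sin(q - 0.057), z = 58 + d cos(q - 0.057) (fixture frame).
- lever_grip (a point): Point on the centre line of the lever's blue grip, 90 mm from the pivot. The grip is a round bar 18 mm thick, from 41 to 115 mm from the pivot; push it on the side that faces the V-stop (its upper side once it lies down).
- clamp_pad: Black round pad, 17 mm wide, on a spring plunger (9 mm travel, about 12 N/mm) at the end of the clamp bar; origin at the middle of its lower face. The linkage brings it down as the lever is pushed over; locked, it presses on the crystal with about 20 to 35 N.
- loupe: black eyeglass loupe standing on end, 34 mm wide, 32 mm high; origin at the centre of its underside. Bystander: leave it alone.
- tweezers: steel tweezers lying flat, 130 mm long, 7 mm high; origin at the centre of its underside. Bystander: leave it alone.
- screwdriver: thin steel screwdriver with orange end, lying, 125 mm long, 12 mm high; origin at the centre of its underside. Bystander: leave it alone.
- blower: black rubber dust blower standing upright, 62 mm wide, 112 mm high; origin at the centre of its underside. Bystander: leave it alone.
- cushion: sage-green round casing cushion lying flat, 96 mm wide, 22 mm high (not the watch holder); origin at the centre of its underside. Bystander: leave it alone.
- parts_tray: brass parts tray with compartments, 85 x 170 x 14 mm; origin at the centre of its underside. Bystander: leave it alone.
- jar: small amber glass jar, 44 mm wide, 45 mm high; origin at the centre of its underside. Bystander: leave it alone.
There are look-alikes about, which are no part of the job. What is shaped like the watch but orange is not meant.

How it is judged:
By the outcome, as a careful person would: the job done as asked, in the order asked, and still so for the second after the job is handed in, with the robot touching nothing.
It also fails if it takes over 40 s, if anything falls off the work surface, if the arm or the gripper's body presses on something with over 40 N, if the wrist force passes 120 N, or if a joint passes its speed limit or range.

### The arm

A 7-joint arm with a two-finger parallel gripper is mounted at the origin on the work surface. World frame = base frame: x ahead of the robot, y to its left, z up, the work surface at z = 0. Lengths are in m, angles in rad, forces in N, time in s.
With the tool pointing down it reaches from about 0.4 to 0.85 m from the base axis. Payload 4.5 kg.
Tool frame: the origin (TCP) lies at the very end of the fingers, on their centre line; the grasp point (between the pads) lies behind it (r.grip_depth is the z of the grasp point in the tool frame, in m); z points along the fingers, y is the direction in which the jaws open and shut (so a half turn about z gives the same grasp; the last joint's range is limited). The gripper opens to 88 mm and grips with 3 to 60 N. Pads are 18 mm wide; open, the fingers measure 123 mm over their backs; the gripper's body (75 mm by 187 mm) begins 45 mm behind the grasp point.
Start: joints at [-1.079, 0.689, -0.195, 1.565, 0.157, 0.902, -0.215], TCP at [0.276, 0.561, 0.239] pointing down, gripper open.
Joint ranges: [-3.01, 3.01], [-0.46, 2.08], [-1.47, 1.51], [0.13, 2.56], [-1, 4.14], [0.04, 2.09], [-2.66, 2.66]. Speed limits (rad/s): [2.57, 2.57, 3.14, 3.14, 3.14, 3.14, 3.14].

### API

Orientations are given as a unit quaternion [x, y, z, w].
In Python, from plant import sensors, cams, r gives the robot as it stands. The module is installed in compiled form; this text tells all that it offers.
- The arm moves only by the tool drive_tool, never from a script. Its argument "series" is a list that holds one entry, the list of rows, each a list of 5 numbers: the shift along the world's x, y, z in mm, then the turn about the world's z in rad, then the finger opening in mm, from 0 to 88.1. A call has 1 to 10 rows; each row shifts and turns the commanded pose from where the row before left it; what a row does not reach is not made up. A row lasts 1/10 s, in which the tool goes at most 50 mm and 8.59 degrees, less where a joint would pass 70% of its speed; a pose out of reach is approached as far as the arm can. A call with a gripper value outside its range is refused whole. The fingers move at their own pace and stop on an object; "force" is the grip in N (left out, the last holds). Time passes only in rows, so rows that do not move let the fingers close. It gives the time, the measured TCP pose, the force and the opening at its end, in the units of the state.
- sensors.get_state(): the state, without advancing time (a new reading comes with each control period).
- cams.snapshot(name): name is "scene" or "top" or "wrist"; returns the picture (384x512x3 uint8, blue, green, red); there is no depth.
- cams.camera_model(name): a dict with "fx", "fy", "cx", "cy" (pixels), "camera_from_world" (4x4, takes a point from world to camera coordinates). Camera axes: x right, y down, z forward; pixel columns grow to the right and rows downward; lengths in m; the calibration is good to about 2 mm. A picture is of the moment at which its call begins: read the wrist's pose just before it. camera_model takes no time and is no camera call; for the wrist camera it gives the pose at the moment of the call.
- r.finish_job(): hands the job in, once; it reports no verdict.
Trained networks look in the newest picture that a camera, given by its name, has taken for a name from the list of things; names that differ only in an ending like _2 or _b are one class to them, and where a whole thing is asked for, a point or a joint stands for the part that bears it (a point fixed in the world has none). Each returns a list of dicts, best first, with "confidence" (0 to 1); they miss things now and then, are a little off and sometimes report something else, mostly with a low value. They report only what shows in the picture. A call takes as long as a camera call. They do not tell look-alikes from the thing itself.
- cams.trace(camera, name): "mask" (384x512 bool, what is visible of it) and "at" ([column, row] in pixels, amid what is visible of it).
- cams.mark_of(camera, name): "at" ([column, row] in pixels: a listed point, or the origin of a listed thing).
The state is a dict: "clock": time; "q": joint angles; "qd": joint speeds; "joint_torque": joint torques, N m; "tool_pos": TCP position; "eef_rot": TCP orientation; "contact_force": force on the tool from outside, world axes, zero at the start; "moment": the same for the moment, N m; "opening": opening from 0.0 (shut) to 1.0 (fully open).
Only numpy, scipy, OpenCV 4.12 (cv2) and the standard library are available. Lean on these libraries where they do the work, as an engineer would, in place of code of your own. Each camera call takes 0.05 s, during which the arm holds its last target.

## Working session

There is one attempt and no reset: what is moved stays moved. The work goes in short steps, Python scripts to look and compute and a tool call to move; the robot and the scene stay as the last step left them, time stands still between calls to the robot, and variables do not carry over. Pictures are saved under pics/ and viewed, and the job is handed in when it is done.

Besides the shell and the picture viewer there is one more tool, called as name(argument=value, ...) on one line, values as JSON. drive_tool: Moves the arm, as the interface text tells. Its arguments: {"type":"object","properties":{"series":{"type":"array","items":{"type":"array","items":{"type":"array","items":{"type":"number"}}}},"force":{"type":"number"}},"required":["series"]}

```bash
mkdir -p pics
cat > h.py <<'E'
import numpy as np, cv2
from plant import sensors, cams, r
def ray(cam,px):
    m=cams.camera_model(cam); T=np.array(m["camera_from_world"]); R=T[:3,:3]; c=-R.T@T[:3,3]
    d=R.T@np.array([(px[0]-m["cx"])/m["fx"],(px[1]-m["cy"])/m["fy"],1.]); return c,d
def atz(cam,px,z):
    c,d=ray(cam,px); return c+d*(z-c[2])/d[2]
def proj(cam,P):
    m=cams.camera_model(cam); T=np.array(m["camera_from_world"]); p=T[:3,:3]@np.array(P)+T[:3,3]
    return np.array([m["fx"]*p[0]/p[2]+m["cx"],m["fy"]*p[1]/p[2]+m["cy"]])
def tri(c1,p1,c2,p2):
    a,d=ray(c1,p1); b,e=ray(c2,p2); d=d/np.linalg.norm(d); e=e/np.linalg.norm(e)
    s=np.linalg.lstsq(np.c_[d,-e],b-a,rcond=None)[0]; x=a+d*s[0]; y=b+e*s[1]; return (x+y)/2, np.linalg.norm(x-y)
E
python3 - <<'E'
from h import *
for c in ["scene","top"]:
    cv2.imwrite(f"pics/{c}0.png",cams.snapshot(c))
    for n in ["fixture","pad_open","watch","lever_pivot","lever_grip","clamp_pad"]:
        print(c,n,[(np.round(d["at"]).tolist(),round(d["confidence"],2)) for d in cams.mark_of(c,n)][:3])
s=sensors.get_state(); print(s["clock"],s["tool_pos"],s["eef_rot"],r.grip_depth)
E
```

```text
scene fixture [([207.0, 212.0], 0.96)]
scene pad_open [([198.0, 201.0], 0.94)]
scene watch [([263.0, 220.0], 0.73), ([211.0, 198.0], 0.52)]
scene lever_pivot [([194.0, 232.0], 0.9)]
scene lever_grip []
scene clamp_pad [([159.0, 258.0], 0.51), ([196.0, 201.0], 0.38)]
top fixture [([292.0, 205.0], 0.73)]
top pad_open [([293.0, 221.0], 0.7), ([297.0, 187.0], 0.63)]
top watch [([288.0, 220.0], 0.7), ([235.0, 191.0], 0.6)]
top lever_pivot [([138.0, 244.0], 0.74), ([302.0, 170.0], 0.64), ([199.0, 138.0], 0.34)]
top lever_grip [([307.0, 163.0], 0.44)]
top clamp_pad [([301.0, 183.0], 0.5), ([304.0, 169.0], 0.49), ([338.0, 164.0], 0.27)]
0.7 [0.27622458 0.56066557 0.23876685] [2.26904919e-01 9.73916914e-01 4.64149046e-05 1.47978212e-06] -0.0187
```

Run:
```python
import cv2
for c in ["scene","top"]:
    i=cv2.imread(f"pics/{c}0.png"); cv2.imwrite(f"pics/{c}0b.png",cv2.resize(i,(800,600),interpolation=cv2.INTER_CUBIC))
```

```text
(no output)
```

View pics/scene0b.png

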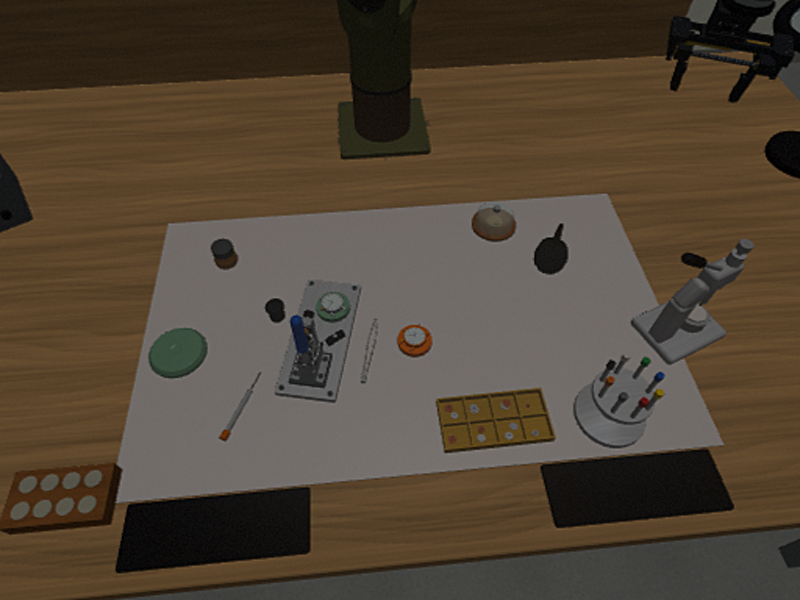

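View pics/top0b.png

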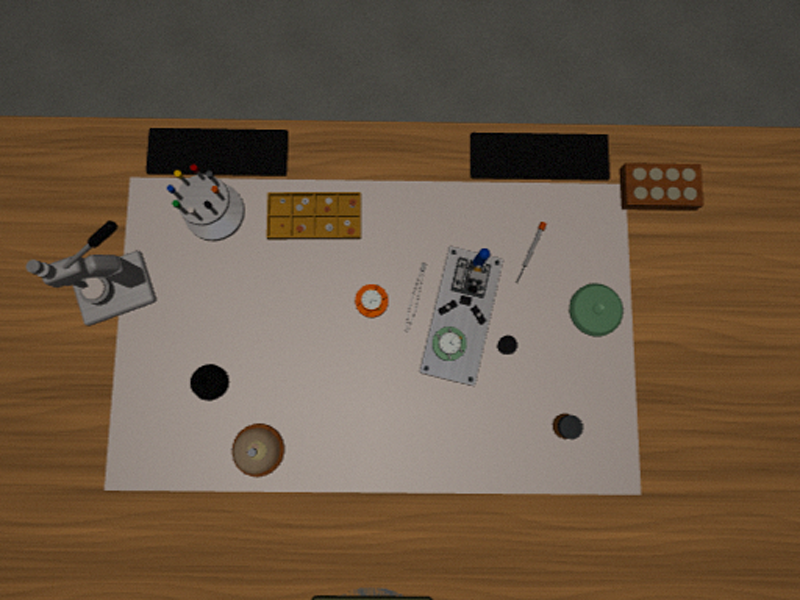

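The scene view shows the fixture with the clamp far from the robot and the V opening towards it. In the top view (800x600) the green-held watch is at (450,343), the V at about (465,305) and the lever at (482,256). The orange look-alike is at (371,300). Next I fit the plate.

Run:
```python
from h import *
i=cv2.imread("pics/top0.png"); cv2.imwrite("pics/topcrop.png",cv2.resize(i[145:255,235:345],(770,770),interpolation=cv2.INTER_CUBIC)[:600])
i2=cv2.imread("pics/scene0.png"); cv2.imwrite("pics/scenecrop.png",cv2.resize(i2[170:265,165:255],(570,600),interpolation=cv2.INTER_CUBIC))
cams.snapshot("top")
t=cams.trace("top","fixture"); 
for d in t[:2]:
    m=d["mask"].astype(np.uint8); print(d["confidence"],m.sum())
    P=np.argwhere(m)[:,::-1]
    W=np.array([atz("top",p,0.014)[:2] for p in P]).astype(np.float32)
    print(cv2.minAreaRect(W),cv2.boxPoints(cv2.minAreaRect(W)))
for p in [(292,205),(288,220)]: print(atz("top",p,0.014))
t=cams.trace("top","watch")
for d in t[:3]:
    print(d["confidence"],d["at"],d["mask"].sum(),atz("top",d["at"],0.026))
for p in ((207,212),(263,220),(211,198)): print(atz("scene",p,0.014))
print(tri("scene",(194,232),"top",(302,170)),tri("scene",(198,201),"top",(297,187)))
```

```text
0.77 2681
((0.5833333730697632, -0.15334096550941467), (0.10187123715877533, 0.24590882658958435), 76.77336883544922) [[ 0.4519864  -0.17479302]
 [ 0.69137186 -0.23105778]
 [ 0.7146803  -0.13188891]
 [ 0.4752949  -0.07562415]]
[ 0.56702112 -0.14276271  0.014     ]
[ 0.52526152 -0.13147814  0.014     ]
0.78 [289.0, 221.0] 384 [ 0.52145655 -0.13301621  0.026     ]
0.67 [236.4, 193.6] 398 [0.59545632 0.01122698 0.026     ]
0.34 [362.9, 272.8] 264 [ 0.38476416 -0.32989286  0.026     ]
[ 0.57286852 -0.14601143  0.014     ]
[0.61249399 0.00200046 0.014     ]
[ 0.52743369 -0.13426735  0.014     ]
(array([ 0.6569993 , -0.17005814,  0.05659344]), np.float64(0.008595261558509358)) (array([ 0.60107456, -0.15178604,  0.10762921]), np.float64(0.012287142789537367))
```

View pics/topcrop.png

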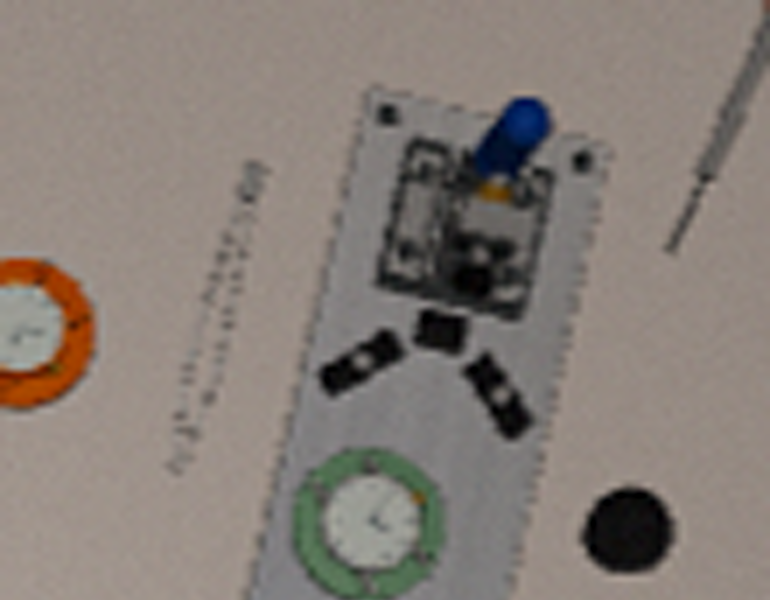

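View pics/scenecrop.png

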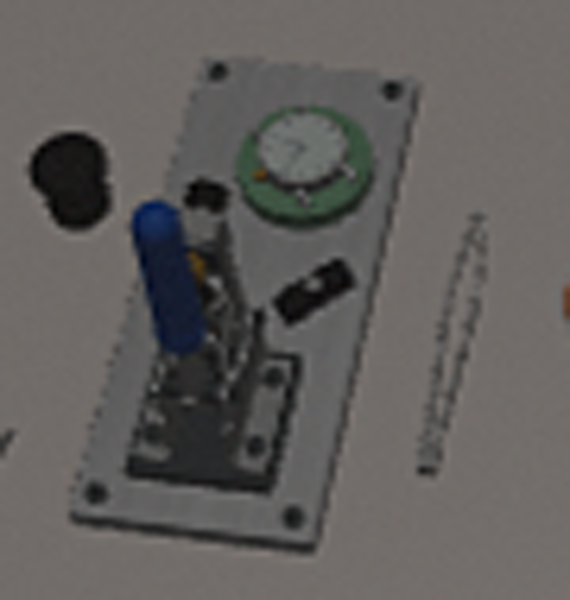

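The crops agree: the plate is yawed about -13.3° and the lever is nearly upright. I'll close the fingers, move in front of the holder and take a closer look with the wrist camera.

drive_tool(series=[[[20, -40, 0, 0.03, 0], [20, -45, 0, 0.03, 0], [20, -45, 0, 0.03, 0], [20, -45, 0, 0.03, 0], [20, -45, 0, 0.03, 0], [20, -45, 0, 0.03, 0], [20, -45, 0, 0.03, 0], [20, -45, 0, 0.02, 0], [20, -45, 0, 0, 0], [5, -45, 0, 0, 0]]], force=20)

```text
clock: 1.85
tool_pos: [0.4636, 0.1136, 0.239]
eef_rot: [0.114, 0.993, 0.001, 0.001]
contact_force: [0.9, -0.3, 0.3]
opening: 0.113
```

drive_tool(series=[[[0, -45, 0, 0, 0], [0, -45, 0, 0, 0], [0, -45, 0, 0, 0], [0, -45, 0, 0, 0], [0, -45, 0, 0, 0], [0, -10, 0, 0, 0], [0, 0, 0, 0, 0]]])

```text
clock: 2.55
tool_pos: [0.4611, -0.1214, 0.2387]
eef_rot: [0.116, 0.993, -0.0, 0.0]
contact_force: [0.3, 0.1, 0.0]
opening: 0.005
```

Run:
```python
from h import *
s=sensors.get_state(); print(s["clock"],s["tool_pos"],s["eef_rot"],s["contact_force"],s["opening"])
i=cams.snapshot("wrist"); cv2.imwrite("pics/w1.png",i)
m=cams.camera_model("wrist"); T=np.array(m["camera_from_world"]); print(-T[:3,:3].T@T[:3,3],T[2,:3])
for n in ["fixture","pad_open","watch","lever_pivot","lever_grip","clamp_pad"]:
    print(n,[(np.round(d["at"]).tolist(),round(d["confidence"],2)) for d in cams.mark_of("wrist",n)][:3])
```

```text
2.55 [ 0.46106807 -0.12137059  0.23870219] [ 1.16001539e-01  9.93248998e-01 -2.41786961e-04  1.12576606e-04] [0.29542705 0.13850469 0.04371613] 0.005325219745582023
[ 0.39763536 -0.10397086  0.38518215] [ 0.24981076 -0.05769097 -0.96657454]
fixture []
pad_open [([254.0, 326.0], 0.56)]
watch [([262.0, 218.0], 0.78), ([376.0, 247.0], 0.72)]
lever_pivot [([251.0, 339.0], 0.76)]
lever_grip []
clamp_pad [([251.0, 329.0], 0.74)]
```

View pics/w1.png

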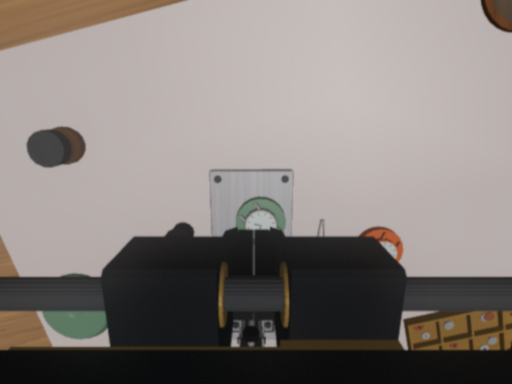

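The wrist view shows the plate's near edge from (209,170) to (293,170), with the holder centred near (261,219) and slightly right of the plate's middle. The clamp is hidden behind the gripper.

Run:
```python
from h import *
i=cv2.imread("pics/w1.png"); c=i[160:245,195:310]
cv2.imwrite("pics/w1c.png",cv2.resize(c,None,fx=6,fy=6,interpolation=cv2.INTER_CUBIC))
t=cams.trace("wrist","fixture")
for p in [(209.5,170),(293.5,170),(209.5,232),(293.5,232)]: print(p,atz("wrist",p,0.014))
# green holder
hsv=cv2.cvtColor(i,cv2.COLOR_BGR2HSV); m=cv2.inRange(hsv,(40,40,30),(90,255,255)); m[:, :200]=0; m[:,320:]=0
P=np.argwhere(m)[:,::-1]; W=np.array([atz("wrist",p,0.026)[:2] for p in P]); print(len(P),W.min(0),W.max(0))
print(cv2.minEnclosingCircle(W.astype(np.float32)))
# top: holder green
i=cv2.imread("pics/top0.png"); hsv=cv2.cvtColor(i,cv2.COLOR_BGR2HSV); m=cv2.inRange(hsv,(40,40,30),(90,255,255)); m[:,:260]=0; m[:,320:]=0
P=np.argwhere(m)[:,::-1]; W=np.array([atz("top",p,0.026)[:2] for p in P]); print(cv2.minEnclosingCircle(W.astype(np.float32)))
# plate in top crop corners
for p in [(370,88),(608,148),(250,595),(515,595)]: print(atz("top",(235+p[0]/7-.5,145+p[1]/7-.5),0.014))
```

```text
(209.5, 170) [ 0.45319005 -0.1690788   0.014     ]
(293.5, 170) [ 0.47531955 -0.07218825  0.014     ]
(209.5, 232) [ 0.52896484 -0.18922445  0.014     ]
(293.5, 232) [ 0.55227157 -0.08716706  0.014     ]
533 [ 0.49662697 -0.15229858] [ 0.5416665  -0.09556301]
((0.5246554017066956, -0.12360556423664093), 0.028793035075068474)
((0.5444287061691284, -0.1507214605808258), 0.08083713799715042)
[ 0.70342951 -0.13047918  0.014     ]
[ 0.67970605 -0.2262818   0.014     ]
[ 0.49868586 -0.08255174  0.014     ]
[ 0.49966395 -0.18649974  0.014     ]
```

View pics/w1c.png

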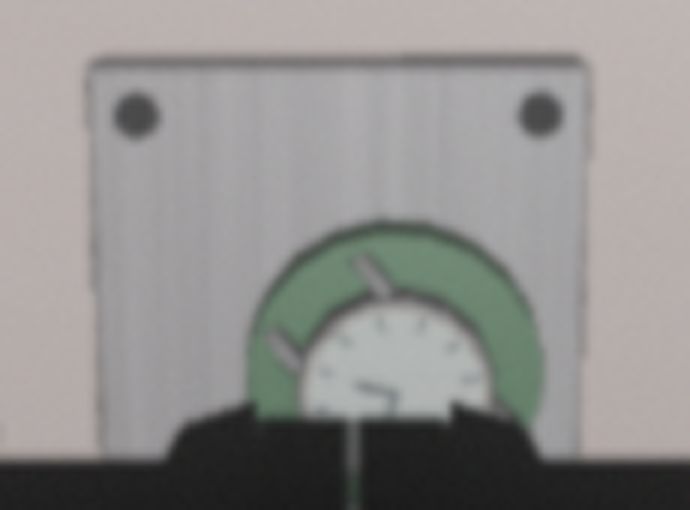

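Run:
```python
from h import *
s=sensors.get_state(); print(proj("wrist",s["tool_pos"]))
print(proj("top",s["tool_pos"]),proj("scene",s["tool_pos"]))
for c in ["top","scene"]:
    i=cams.snapshot(c); 
    p=proj(c,s["tool_pos"]).astype(int); j=cv2.resize(i[p[1]-50:p[1]+50,p[0]-50:p[0]+50],(600,600),interpolation=cv2.INTER_CUBIC)
    cv2.circle(j,(300,300),4,(0,0,255),1); cv2.imwrite(f"pics/{c}1.png",j)
```

```text
[252.56676549 246.00281831]
[292.11115919 240.14705883] [207.63650085 120.44915579]
```

View pics/scene1.png

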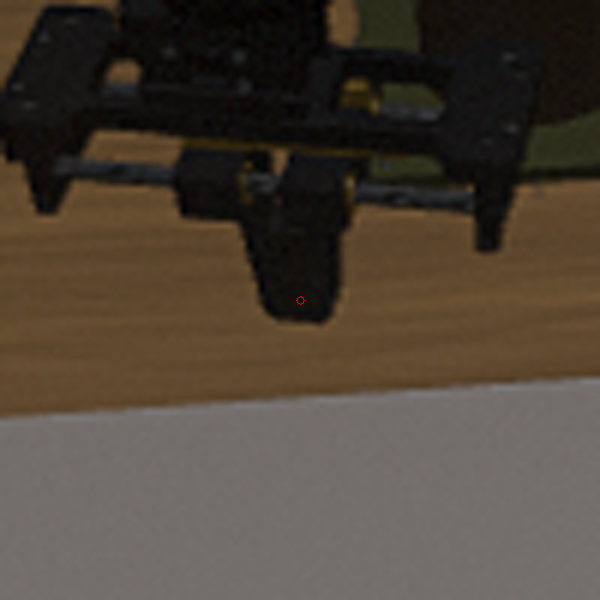

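View pics/top1.png

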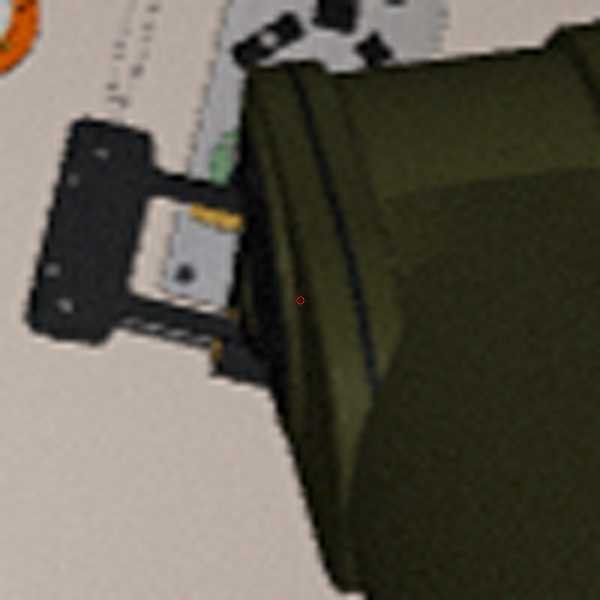

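drive_tool(series=[[[0, 0, -45, 0, 30], [0, 0, -45, 0, 30], [0, 0, -45, 0, 30], [0, 0, -45, 0, 30], [0, 0, -30, 0, 30], [0, 0, -4, 0, 30], [0, 0, 0, 0, 30]]])

```text
clock: 3.75
tool_pos: [0.461, -0.119, 0.0245]
eef_rot: [0.113, 0.994, -0.0, -0.001]
contact_force: [1.0, 0.3, 0.4]
opening: 0.344
```

Run:
```python
from h import *
s=sensors.get_state(); print(s["clock"],s["tool_pos"],s["eef_rot"],s["contact_force"],s["opening"])
i=cams.snapshot("wrist"); cv2.imwrite("pics/w2.png",i); print(proj("wrist",s["tool_pos"]))
i=cams.snapshot("scene"); cv2.imwrite("pics/s2.png",cv2.resize(i[150:260,145:275],(780,660),interpolation=cv2.INTER_CUBIC)[:600])
p=proj("scene",s["tool_pos"]); print(p,(p-[145,150])*6)
```

```text
3.75 [ 0.4610246 -0.1190271  0.0245259] [ 1.13344724e-01  9.93555500e-01 -4.32851614e-05 -6.63332240e-04] [1.02735594 0.33768534 0.40990269] 0.34414595614681676
[252.73395064 243.82646782]
[215.45967596 176.6787567 ] [422.75805578 160.07254021]
```

View pics/w2.png

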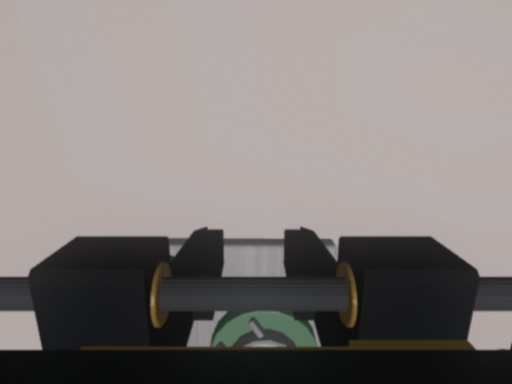

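View pics/s2.png

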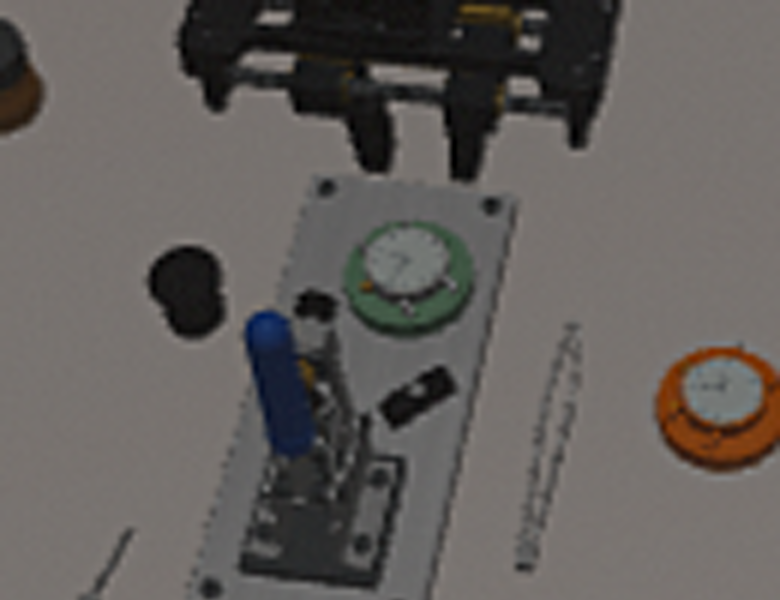

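The scene view shows both fingertips at (378,170) and (465,178), just before the plate's near edge. The holder at (408,275) is slightly to +y of the tool line. I'll lower, shift sideways and approach.

drive_tool(series=[[[1, 4, -3, 0, 30], [0, 0, -3.5, 0, 30], [8, -2, 0, 0, 30], [8, -2, 0, 0, 30], [8, -2, 0, 0, 30], [0, 0, 0, 0, 30]]])

```text
clock: 4.45
tool_pos: [0.4885, -0.1219, 0.0184]
eef_rot: [0.114, 0.993, 0.0, 0.002]
contact_force: [0.9, -0.1, 0.3]
opening: 0.343
```

```bash
cat > look.py <<'E'
from h import *
import sys
n=sys.argv[1]
s=sensors.get_state(); print(s["clock"],np.round(s["tool_pos"],4),np.round(s["eef_rot"],3),np.round(s["contact_force"],1),s["opening"])
i=cams.snapshot("scene"); cv2.imwrite(f"pics/s{n}.png",cv2.resize(i[165:255,165:265],(800,720),interpolation=cv2.INTER_CUBIC)[:600])
i=cams.snapshot("wrist"); cv2.imwrite(f"pics/w{n}.png",i)
E
python3 look.py 3
```

```text
4.45 [ 0.4885 -0.1219  0.0184] [0.114 0.993 0.    0.002] [ 0.9 -0.1  0.3] 0.3426768632619199
```

View pics/s3.png

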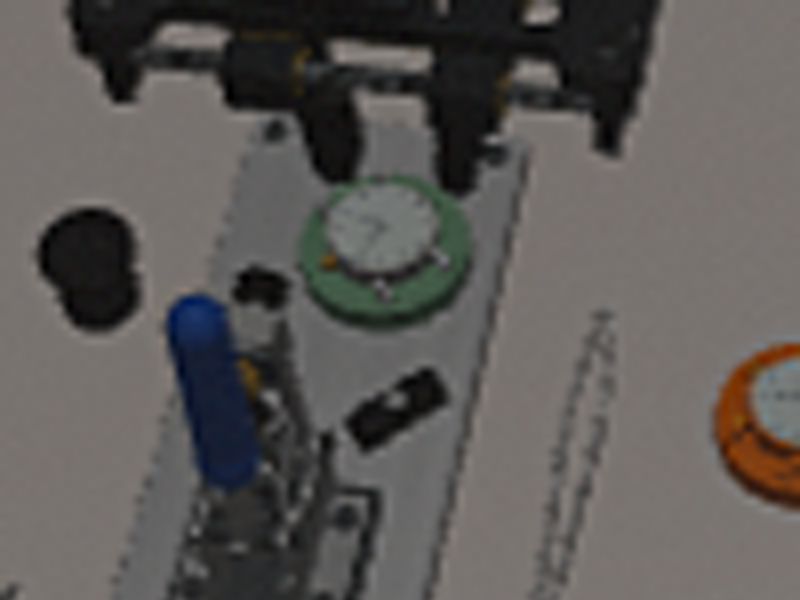

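View pics/w3.png

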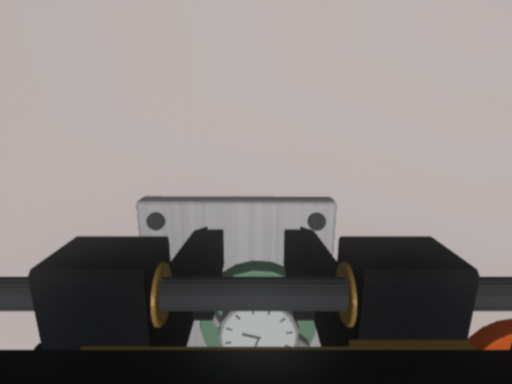

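Wrist view: plate mid column is 236.5 and the finger midline is 254, so the tool is about 9 mm off axis to +y. The holder at column 258 sits about 2 mm further out. I'll push diagonally with the two-finger cradle.

drive_tool(series=[[[4, 0, 0, 0, 30], [4, -2, 0, 0, 30], [4, -3, 0, 0, 30], [4, -3, 0, 0, 30], [5, -3, 0, 0, 30], [5, -3, 0, 0, 30], [0, 0, 0, 0, 30]]])

```text
clock: 5.25
tool_pos: [0.5134, -0.1362, 0.0183]
eef_rot: [0.114, 0.993, -0.0, 0.001]
contact_force: [-0.2, -0.3, -0.3]
opening: 0.338
```

```bash
python3 look.py 4
```

```text
5.25 [ 0.5134 -0.1362  0.0183] [ 0.114  0.993 -0.     0.001] [-0.2 -0.3 -0.3] 0.33846706502330304
```

View pics/s4.png

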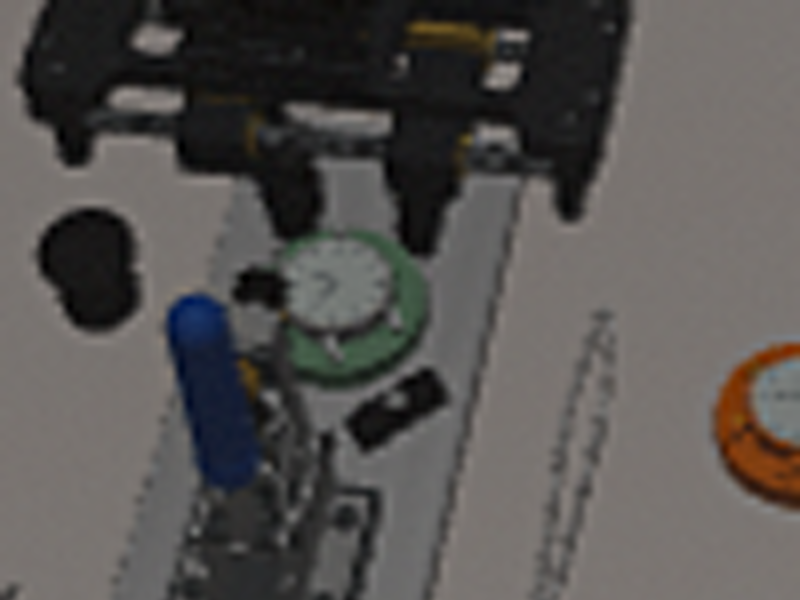

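View pics/w4.png

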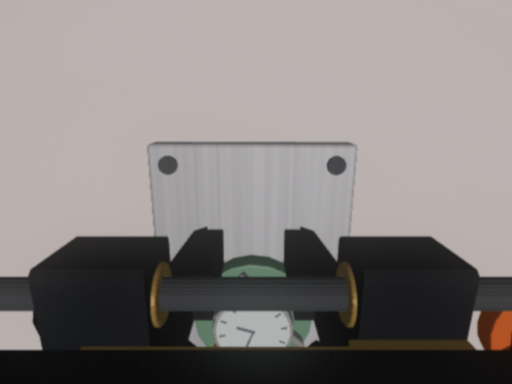

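Wrist view: plate mid column is 252, finger and holder mid column is 254, so it is centred within 1 mm. Pushing forward in small steps while watching the force.

drive_tool(series=[[[3, -1, 0, 0, 30], [3, -1, 0, 0, 30], [3, -0.7, 0, 0, 30], [2, -0.5, 0, 0, 30], [0, 0, 0, 0, 30]]])

```text
clock: 5.85
tool_pos: [0.5237, -0.1386, 0.0182]
eef_rot: [0.114, 0.994, 0.0, 0.0]
contact_force: [-0.2, 0.4, -0.5]
opening: 0.338
```

drive_tool(series=[[[1, -0.2, 0, 0, 30], [1, -0.2, 0, 0, 30], [1, -0.2, 0, 0, 30], [0, 0, 0, 0, 30]]])

```text
clock: 6.25
tool_pos: [0.5263, -0.1391, 0.0182]
eef_rot: [0.114, 0.994, 0.0, 0.0]
contact_force: [-0.7, -0.6, 0.3]
opening: 0.341
```

drive_tool(series=[[[1, -0.2, 0, 0, 30], [1, -0.2, 0, 0, 30], [1, -0.3, 0, 0, 30], [0, 0, 0, 0, 30]]])

```text
clock: 6.65
tool_pos: [0.5273, -0.1397, 0.018]
eef_rot: [0.114, 0.994, -0.0, -0.002]
contact_force: [-4.7, 0.3, 3.1]
opening: 0.339
```

drive_tool(series=[[[1, -0.2, 0, 0, 30], [1, -0.2, 0, 0, 30], [0, 0, 0, 0, 30]]])

```text
clock: 6.95
tool_pos: [0.5276, -0.1398, 0.0179]
eef_rot: [0.113, 0.994, -0.0, -0.004]
contact_force: [-8.0, 1.7, 5.3]
opening: 0.338
```

```bash
python3 look.py 5
```

```text
6.95 [ 0.5276 -0.1398  0.0179] [ 0.113  0.994 -0.    -0.004] [-8.   1.7  5.3] 0.3382099705799289
```

View pics/s5.png

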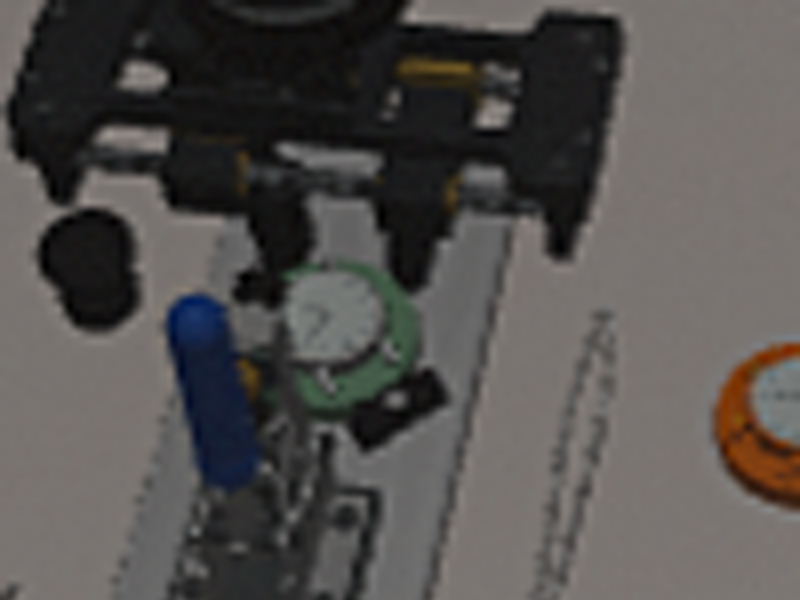

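View pics/w5.png

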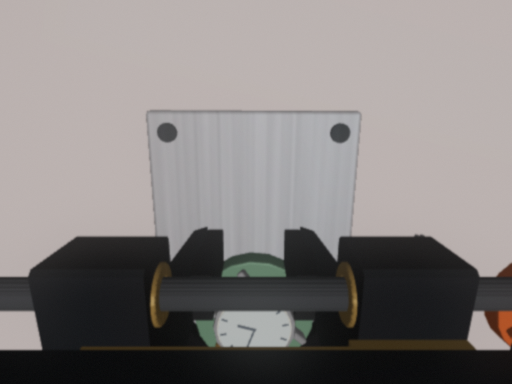

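Contact force is (-8.0, 1.7), purely along the axis with about 0 lateral, so both V faces are loaded. The scene view shows the holder against the visible V block at (400,405). One more small push, then back off and up.

drive_tool(series=[[[1, -0.2, 0, 0, 30], [1, -0.2, 0, 0, 30], [0, 0, 0, 0, 30]]])

```text
clock: 7.35
tool_pos: [0.5277, -0.14, 0.0178]
eef_rot: [0.113, 0.994, -0.0, -0.005]
contact_force: [-10.5, 1.9, 7.2]
opening: 0.338
```

drive_tool(series=[[[-5, 1.2, 0, 0, 30], [-15, 3.5, 0, 0, 30], [-20, 4.6, 0, 0, 0], [-30, 7, 25, 0, 0], [-30, 7, 40, 0, 0], [0, 0, 45, 0, 0], [0, 0, 45, 0, 0], [0, 0, 0, 0, 0]]])

```text
clock: 8.15
tool_pos: [0.438, -0.1178, 0.1778]
eef_rot: [0.114, 0.993, 0.0, 0.007]
contact_force: [0.5, -1.3, -0.3]
opening: 0.009
```

```bash
python3 look.py 6
python3 - <<'E'
from h import *
i=cams.snapshot("top"); cv2.imwrite("pics/t6.png",cv2.resize(i[145:230,250:350],(700,595),interpolation=cv2.INTER_CUBIC))
for c in ["scene","top","wrist"]:
    if c!="top": cams.snapshot(c)
    for n in ["watch","fixture","lever_grip","lever_pivot","clamp_pad"]:
        z={"watch":.014,"fixture":.002}.get(n)
        print(c,n,[(np.round(d["at"]).tolist(),round(d["confidence"],2),np.round(atz(c,d["at"],z)[:2],4) if z else '') for d in cams.mark_of(c,n)][:2])
E
```

```text
8.15 [ 0.438  -0.1178  0.1778] [0.114 0.993 0.    0.007] [ 0.5 -1.3 -0.3] 0.00910002469602965
scene watch [([207.0, 207.0], 0.81, array([ 0.5572, -0.1463])), ([263.0, 220.0], 0.61, array([0.6128, 0.0022]))]
scene fixture [([204.0, 208.0], 0.59, array([ 0.5516, -0.1553])), ([198.0, 198.0], 0.55, array([ 0.5152, -0.173 ]))]
scene lever_grip [([190.0, 209.0], 0.75, '')]
scene lever_pivot [([198.0, 232.0], 0.58, '')]
scene clamp_pad [([193.0, 200.0], 0.49, '')]
top watch [([297.0, 210.0], 0.92, array([ 0.5538, -0.1554])), ([238.0, 191.0], 0.6, array([0.6056, 0.0088]))]
top fixture [([294.0, 206.0], 0.56, array([ 0.5644, -0.1494]))]
top lever_grip [([362.0, 271.0], 0.69, ''), ([308.0, 165.0], 0.67, '')]
top lever_pivot [([305.0, 168.0], 0.77, '')]
top clamp_pad [([302.0, 183.0], 0.44, '')]
wrist watch []
wrist fixture []
wrist lever_grip []
wrist lever_pivot []
wrist clamp_pad []
```

View pics/t6.png

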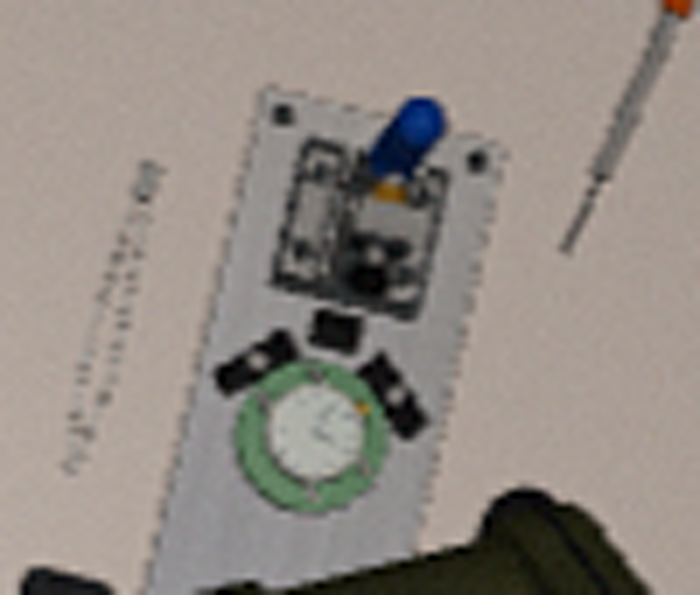

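View pics/s6.png

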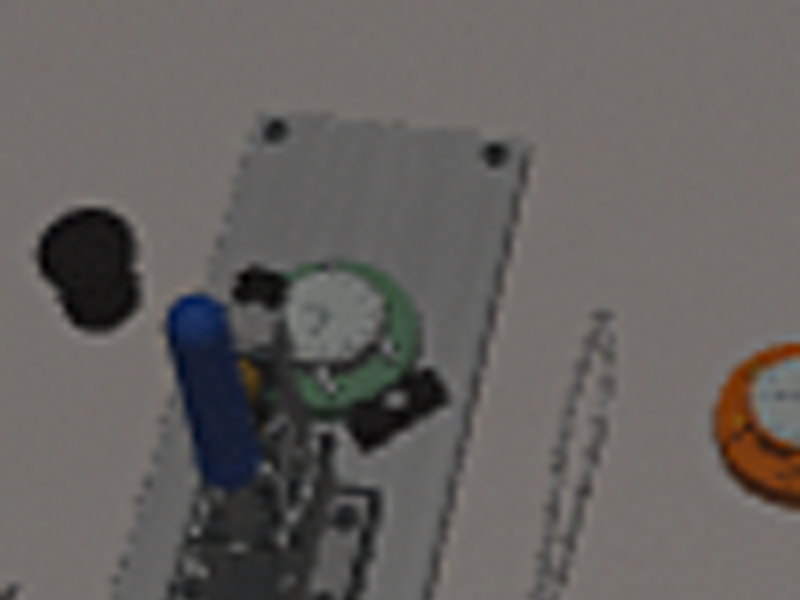

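The top view shows the holder seated between both black V blocks at (255,362) and (395,395) with the pad at (337,330) clear. Next I compute the lever path.

Run:
```python
from h import *
print(tri("scene",(190,209),"top",(308,165)))
H=np.array([.562,-.1475]); u=np.array([.974,-.228])
def tcp(q,d=90,h=9):
    f=q-.057; x=-98-d*np.sin(f)+9*np.cos(f)+h; z=58+d*np.cos(f)+9*np.sin(f)
    return np.r_[(H-u*x/1000)*1000,z+2],x
prev=None
for q in [0,.1,.2,.3,.4,.5,.6,.7,.8,.9,1,1.1,1.15,1.2,1.25,1.3,1.35,1.4,1.45,1.5,1.54]:
    p,x=tcp(q); print(q,np.round(p,1),round(x,1), None if prev is None else np.round(p-prev,1)); prev=p
```

```text
(array([ 0.64902721, -0.16958486,  0.14691429]), np.float64(0.0025196130789048965))
0 [ 634.9 -164.6  149.3] -74.9 None
0.1 [ 643.7 -166.6  150.3] -83.9 [ 8.8 -2.   1. ]
0.2 [ 652.5 -168.7  150.4] -92.9 [ 8.8 -2.1  0.1]
0.3 [ 661.3 -170.7  149.5] -101.9 [ 8.8 -2.1 -0.8]
0.4 [ 669.9 -172.8  147.8] -110.8 [ 8.6 -2.  -1.7]
0.5 [ 678.3 -174.7  145.2] -119.4 [ 8.4 -2.  -2.6]
0.6 [ 686.5 -176.6  141.7] -127.8 [ 8.1 -1.9 -3.5]
0.7 [ 694.2 -178.5  137.4] -135.8 [ 7.8 -1.8 -4.3]
0.8 [ 701.5 -180.2  132.4] -143.3 [ 7.3 -1.7 -5.1]
0.9 [ 708.3 -181.7  126.6] -150.2 [ 6.8 -1.6 -5.8]
1 [ 714.5 -183.2  120.1] -156.6 [ 6.2 -1.4 -6.4]
1.1 [ 720.  -184.5  113.1] -162.2 [ 5.5 -1.3 -7. ]
1.15 [ 722.5 -185.1  109.4] -164.8 [ 2.5 -0.6 -3.7]
1.2 [ 724.8 -185.6  105.5] -167.2 [ 2.3 -0.5 -3.8]
1.25 [ 726.9 -186.1  101.6] -169.3 [ 2.1 -0.5 -4. ]
1.3 [ 728.9 -186.6   97.5] -171.3 [ 1.9 -0.5 -4.1]
1.35 [ 730.6 -187.    93.3] -173.1 [ 1.7 -0.4 -4.2]
1.4 [ 732.1 -187.3   89.1] -174.6 [ 1.5 -0.4 -4.2]
1.45 [ 733.4 -187.6   84.8] -176.0 [ 1.3 -0.3 -4.3]
1.5 [ 734.5 -187.9   80.4] -177.1 [ 1.1 -0.3 -4.4]
1.54 [ 735.2 -188.1   76.9] -177.9 [ 0.7 -0.2 -3.5]
```

drive_tool(series=[[[40, -9.4, 0, 0, 0], [45, -10.5, 0, 0, 0], [45, -10.5, -10, 0, 0], [40, -9.3, -10, 0, 0], [8, -2, -8, 0, 0], [0, 0, 0, 0, 0]]])

```text
clock: 9.75
tool_pos: [0.6112, -0.1591, 0.1431]
eef_rot: [0.114, 0.994, 0.0, -0.001]
contact_force: [-0.5, 0.5, -0.2]
opening: 0.005
```

```bash
python3 look.py 7
```

```text
9.75 [ 0.6112 -0.1591  0.1431] [ 0.114  0.994  0.    -0.001] [-0.5  0.5 -0.2] 0.004912801408076619
```

View pics/s7.png

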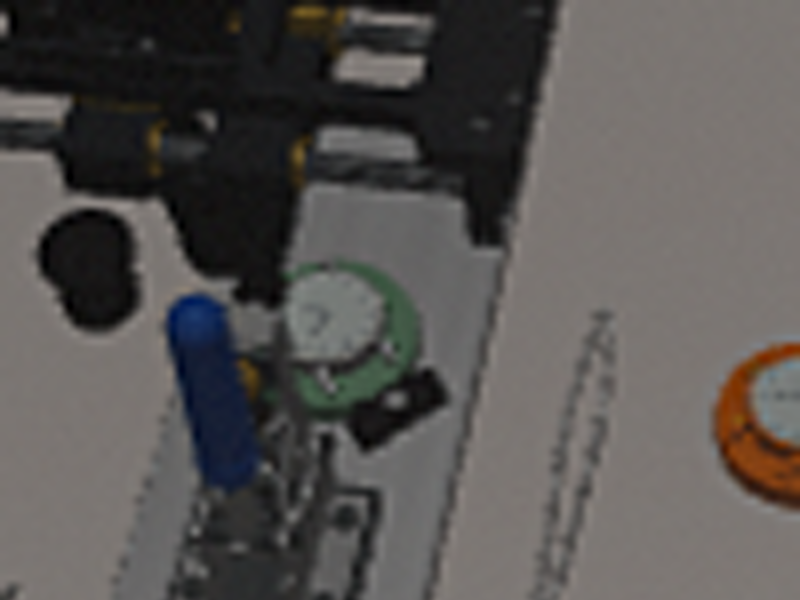

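Run:
```python
from h import *
s=sensors.get_state()
f=lambda P:np.round((proj("scene",P)-[165,165])*8)
print("tcp",f(s["tool_pos"]),s["tool_pos"])
H=np.array([.562,-.1475]); u=np.array([.974,-.228])
for q in (0,.1,.2):
  for d in (41,90,115):
    x=-.098-d/1000*np.sin(q-.057); z=.060+d/1000*np.cos(q-.057); print(q,d,f(np.r_[H-u*x,z]))
i=cams.snapshot("top"); cv2.imwrite("pics/t7.png",cv2.resize(i[145:230,250:350],(700,595),interpolation=cv2.INTER_CUBIC))
```

```text
tcp [245. 242.] [ 0.60977795 -0.15868202  0.1444936 ]
0 41 [228. 455.]
0 90 [206. 356.]
0 115 [194. 302.]
0.1 41 [225. 467.]
0.1 90 [198. 383.]
0.1 115 [184. 336.]
0.2 41 [222. 479.]
0.2 90 [191. 411.]
0.2 115 [174. 373.]
```

View pics/t7.png

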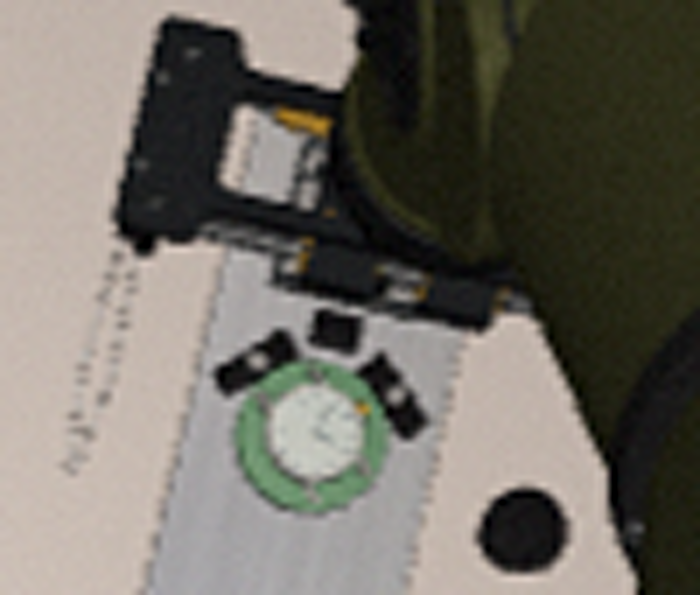

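The projected lever line at q≈0 fits the picture, predicting tip (194,302) against the cap seen at (198,315). Lateral alignment is within about 2 mm. Pushing the lever to about 0.6.

drive_tool(series=[[[12, -2.8, 3, 0, 0], [13, -3, 3, 0, 0], [9, -2, 1, 0, 0], [9, -2, 0, 0, 0], [9, -2, -1, 0, 0], [9, -2, -2, 0, 0], [8, -2, -3, 0, 0], [8, -2, -4, 0, 0]]])

```text
clock: 10.7
tool_pos: [0.6884, -0.1769, 0.1425]
eef_rot: [0.113, 0.994, -0.0, 0.0]
contact_force: [-0.1, 0.1, -0.3]
opening: 0.007
```

```bash
python3 look.py 8
```

```text
10.7 [ 0.6884 -0.1769  0.1425] [ 0.113  0.994 -0.     0.   ] [-0.1  0.1 -0.3] 0.006593248531578903
```

View pics/s8.png

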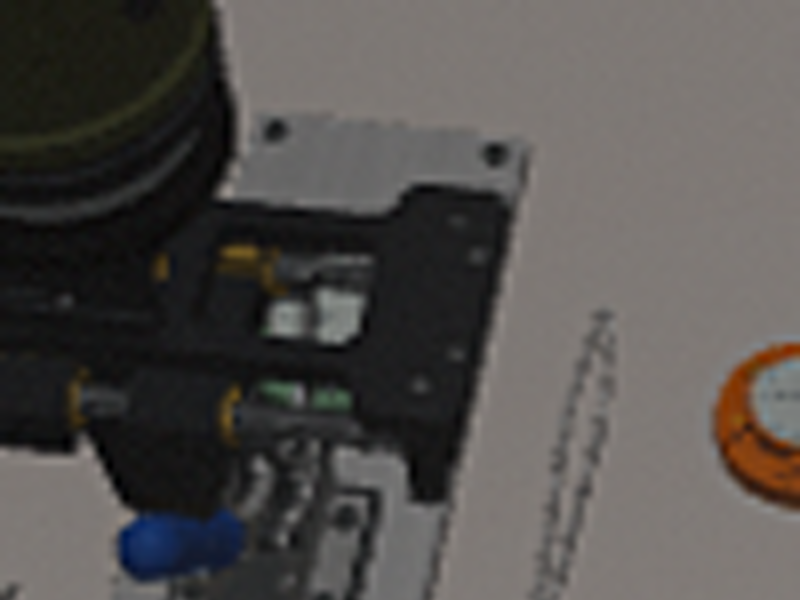

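The scene view shows the blue lever at (180,540) tilting over ahead of the closed fingers. Continuing to about 1.1.

drive_tool(series=[[[8, -2, -4, 0, 0], [7, -2, -5, 0, 0], [7, -1.5, -6, 0, 0], [6, -1.5, -6, 0, 0], [5, -1, -7, 0, 0], [0, 0, 0, 0, 0]]])

```text
clock: 11.4
tool_pos: [0.7217, -0.1849, 0.1125]
eef_rot: [0.114, 0.994, 0.0, -0.0]
contact_force: [0.2, -0.5, 0.8]
opening: 0.003
```

drive_tool(series=[[[3, -0.6, -4, 0, 0], [2, -0.5, -4, 0, 0], [2, -0.5, -4, 0, 0], [2, -0.5, -4, 0, 0], [0, 0, 0, 0, 0]]])

```text
clock: 11.9
tool_pos: [0.7303, -0.187, 0.0977]
eef_rot: [0.114, 0.994, 0.0, -0.0]
contact_force: [-2.2, 1.9, 2.8]
opening: 0.011
```

drive_tool(series=[[[2, -0.5, -4, 0, 0], [1.5, -0.4, -4, 0, 0], [1.5, -0.3, -4, 0, 0], [1, -0.3, -4, 0, 0], [0, 0, 0, 0, 0]]])

```text
clock: 12.4
tool_pos: [0.7364, -0.1885, 0.0807]
eef_rot: [0.114, 0.994, 0.0, -0.0]
contact_force: [-0.3, -0.3, 0.7]
opening: -0.001
```

```bash
sed -i 's/i\[165:255,165:265\]/i[185:275,150:250]/' look.py; python3 look.py 9
```

```text
12.4 [ 0.7364 -0.1885  0.0807] [ 0.114  0.994  0.    -0.   ] [-0.3 -0.3  0.7] -0.0013572214813106103
```

View pics/s9.png

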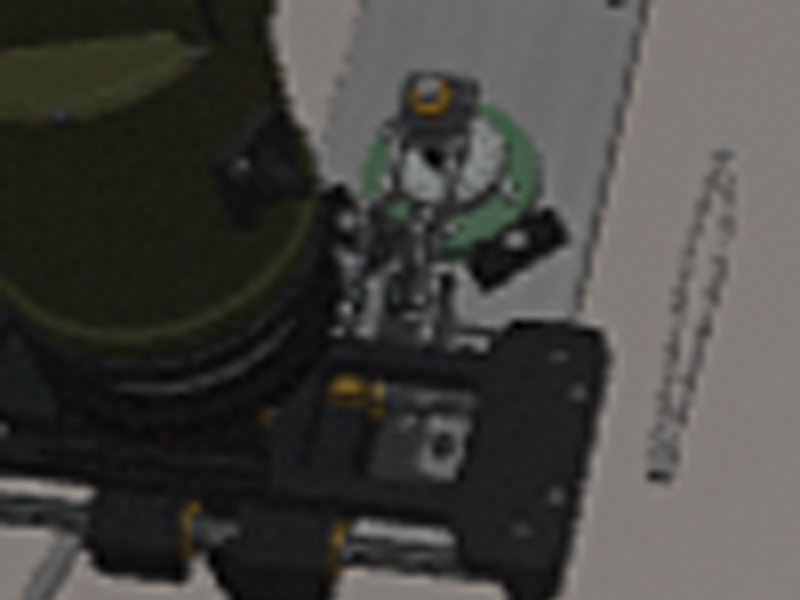

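The force fell from 3 N to about 0, so the lever snapped ahead. The pad at (435,160) is down on the crystal. I'll feel gently for the stop.

drive_tool(series=[[[0, 0, -2, 0, 0], [0, 0, -2, 0, 0], [0, 0, 0, 0, 0]]])

```text
clock: 12.8
tool_pos: [0.7363, -0.1885, 0.0776]
eef_rot: [0.114, 0.994, 0.0, -0.0]
contact_force: [0.1, -0.0, 0.3]
opening: 0.007
```

drive_tool(series=[[[0, 0, -2, 0, 0], [0, 0, -1, 0, 0], [0, 0, 0, 0, 0]]])

```text
clock: 13.1
tool_pos: [0.7367, -0.1885, 0.0766]
eef_rot: [0.114, 0.994, -0.0, 0.0]
contact_force: [-3.0, 0.3, 8.1]
opening: 0.004
```

There is a firm stop at z = 76.6 mm, against 76.9 mm predicted for 1.54, so it is locked. Lifting off and moving clear.

drive_tool(series=[[[0, 0, 15, 0, 0], [0, 0, 40, 0, 0], [0, 0, 45, 0, 0], [0, 0, 45, 0, 0], [-40, 20, 20, 0, 0], [-40, 30, 0, 0, 0], [-40, 30, 0, 0, 0], [-40, 30, 0, 0, 0], [-40, 40, 0, 0, 0], [0, 45, 0, 0, 0]]])

```text
clock: 14.1
tool_pos: [0.5352, 0.0001, 0.2402]
eef_rot: [0.115, 0.993, -0.002, -0.003]
contact_force: [0.7, -0.8, 0.7]
opening: 0.003
```

drive_tool(series=[[[-20, 45, 0, 0, 0], [-20, 45, 0, 0, 0], [0, 45, 0, 0, 0], [0, 0, 0, 0, 0]]])

```text
clock: 14.5
tool_pos: [0.5005, 0.1458, 0.2415]
eef_rot: [0.108, 0.994, 0.004, 0.001]
contact_force: [0.6, 0.4, 0.5]
opening: 0.001
```

```bash
python3 look.py 10
python3 - <<'E'
from h import *
i=cams.snapshot("top"); cv2.imwrite("pics/t10.png",cv2.resize(i[145:230,250:350],(700,595),interpolation=cv2.INTER_CUBIC)); cv2.imwrite("pics/t10f.png",i)
E
```

```text
14.5 [0.5005 0.1458 0.2415] [0.108 0.994 0.004 0.001] [0.6 0.4 0.5] 0.0010324028584674124
```

View pics/s10.png

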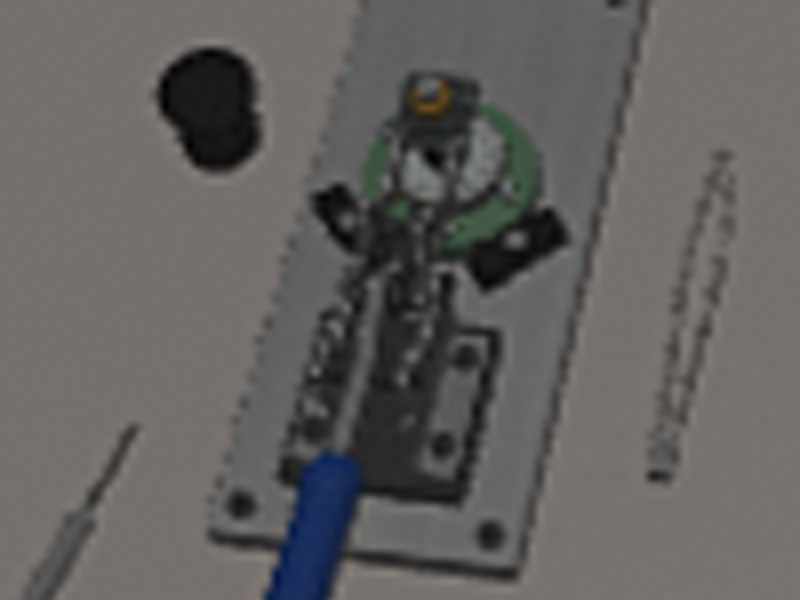

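View pics/t10.png

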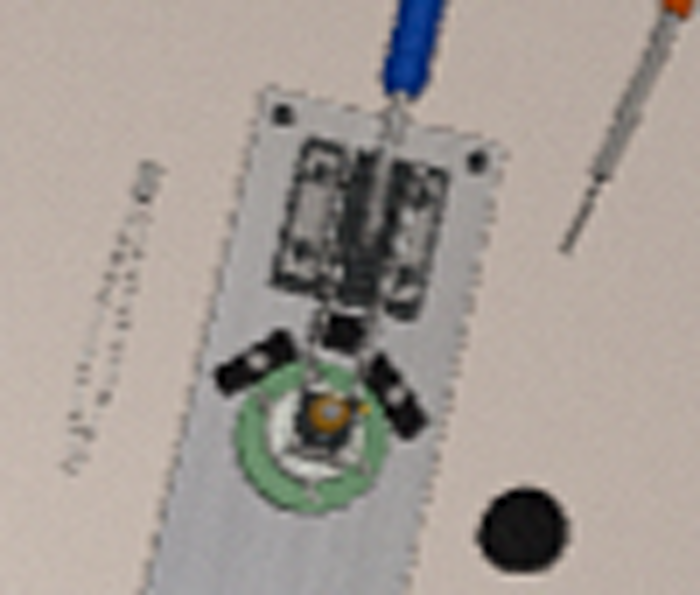

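View pics/t10f.png

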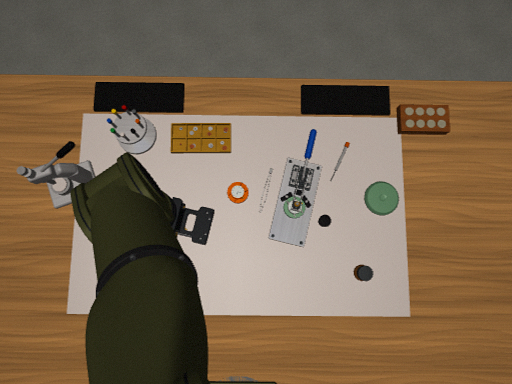

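The lever is level past the plate's far end, the pad is on the crystal and the holder hasn't moved in the V. The bystanders are where they were and the hand is clear. Handing in.

```bash
python3 -c "
from plant import r
print(r.finish_job())"
```

```text
the job is handed in; nothing more can be done
None
```

The watch holder is pushed home into the V-stop, the clamp is locked with its pad on the crystal, and the job was handed in with the hand clear. It took about 14.6 s of the 40 s.

- **Seating:** I pushed the holder with two open fingertips, bringing it onto the fixture's axis and then into the V. The final push met about 10 N straight along the axis with almost no sideways force, so both faces are touching. The top view showed it between both V blocks and unmoved after clamping.
- **Locking:** I pushed the lever over with closed fingertips. The force fell to about zero as it snapped past the dead point. A gentle press then met a firm stop at 76.6 mm, against the 76.9 mm calculated for the locked angle.
- **Last pictures:** The lever lies level, the pad is on the crystal, and the bystanders I could check look unmoved. The arm hides the blower in the last top view. The hand is about 0.3 m away with contact force at the noise level.

**Disagreements:** The top, scene and wrist cameras differed by up to about 10 mm in absolute position. I therefore centred the holder by the plate edges in the wrist view and seated it by contact force. In the top view my pixel distances to the two V faces differed by about 1.5 mm, which is within the picture's resolution. I did not measure how hard the pad presses.

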